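# Switch on the microscope station in order

## Robot

A 6-joint arm with a two-finger parallel gripper is mounted at the origin on the work surface. World frame = base frame: x ahead of the robot, y to its left, z up, the work surface at z = 0. Lengths are in m, angles in rad, forces in N, time in s.
With the tool pointing down it reaches from about 0.35 to 0.975 m from the base axis. Payload 4.9 kg.
Tool frame: the origin (TCP) lies at the very end of the fingers, on their centre line; the grasp point (between the pads) lies 19 mm behind it (manip.hold_point_z is the distance from the TCP to the grasp point, in m); z points along the fingers, x is the direction in which the jaws open and shut, and the axes are right-handed (so a half turn about z gives the same grasp; the last joint's range is limited). The gripper opens to 85 mm and grips with 20 to 120 N. Pads are 22 mm wide; open, the fingers measure 114 mm over their backs; the gripper's body (76 mm by 85 mm) begins 54 mm behind the grasp point. The pads swing forward as they close: fully open they stand 13 mm farther back than shut.
Start: joints at [1.19, 0.053, 1.613, -0, 1.476, -0.119], TCP at [0.162, 0.604, 0.197] pointing down, gripper open.
Joint ranges: [-3.01, 3.01], [-1.01, 2.22], [0.06, 2.58], [-1.02, 4.17], [0.09, 2.62], [-3.14, 3.14]. Speed limits (rad/s): [2.57, 2.57, 3.14, 3.14, 3.14, 3.14].

## Interface

Orientations are given as a unit quaternion [w, x, y, z].
In Python, from plant import manip gives the robot as it stands.
- The arm moves only by the shell command python3 -m handwheel 'ROWS' [OPENING]. ROWS is JSON, a list of rows, each an object of numbers: "dx", "dy", "dz": the shift along the tool's x, y, z in m; "ax", "ay", "az": the turn, a rotation vector about the tool's x, y, z in rad. In form: [{"dx": .., "dy": .., "dz": .., "ax": .., "ay": .., "az": ..}, ...]. A call has 1 to 5 rows; each row is the pose to reach, as a shift and turn from the pose commanded when the call began, along the tool's axes at that moment; what a row does not reach only later rows make up. A row lasts 1/8 s, in which the tool goes at most 62.5 mm and 10.7 degrees, less where a joint would pass 70% of its speed; a pose out of reach is approached as far as the arm can. A call with a gripper value outside its range is refused whole. OPENING is the closure in counts, from 0 (fully open) to 255 (shut), set as the call begins (- or left out, the last holds). The fingers move at their own pace and stop on an object; the grip force is fixed at half the most. Time passes only in rows, so rows that repeat a pose let the fingers close. It gives the time, the measured TCP pose, the force and the opening at its end, in the units of the state.
- manip.state(): the state, without advancing time (a new reading comes with each control period).
- manip.grab_frame(name): name is "scene" or "top" or "wrist"; returns a dict with "image" (384x512x3 uint8, blue, green, red), "z_map" (384x512 float32, m along the optical axis (not along the pixel's ray), 0 where there is no reading), "K" (3x3 intrinsics, pixels), "xyz" and "rotation" of the camera in the world. Camera axes: x right, y up, looking along -z (the intrinsics and any distortion apply to the point x, -y, -z); pixel columns grow to the right and rows downward; lengths in m; the calibration is good to about 2 mm. A picture is of the moment at which its call begins.
- manip.job_done(): hands the job in, once; it reports no verdict.
The state is a dict: "time": time; "joint_pos": joint angles; "joint_vel": joint speeds; "joint_efforts": joint torques, N m; "tool_pos": TCP position; "tool_rot": TCP orientation; "contact_force": force on the tool from outside, world axes, zero at the start; "ft_torque": the same for the moment, N m; "gripper_width": opening from 0.0 (shut) to 1.0 (fully open).
Only numpy, scipy, OpenCV 4.12 (cv2) and the standard library are available. Lean on these libraries where they do the work, as an engineer would, in place of code of your own. Each camera call takes 0.05 s, during which the arm holds its last target.

## Task

Start up the microscope station: with a fingertip, lightly press the round key on the lamp supply (the case with the cooling fins) fully in, then the key on the stage controller (the case with the joystick), then the key on the camera unit (the case with the lens barrel); each key stays in by itself. Leave the heater unit (two hose nozzles) off. Do not thump the cases, shove them, pick them up or tip them, and leave everything else on the bench where it is.

Things in the scene. Friction and masses are not known exactly. Their poses are not given: they have to be found in the camera images.
- lamp_supply: lamp supply: a loose grey desk case 110 mm (its x) by 90 mm (its y), flat deck 55 mm above the table, 0.6 to 1.2 kg, on rubber feet; all four cases and keys are alike, this one is known by five upright parallel aluminium cooling fins (a block 44 x 67 mm, 26 mm tall) on the deck, centred 30 mm to +x of the origin. Origin: centre of the underside; z up. Its round key is 28 mm to -x of the origin.
- lamp_key_top (a point): centre of the flat top of the lamp supply's key cap (moves with it): a round white disc 30 mm across and 6 mm thick on an upright stem; its top is 27 mm above the deck (82 mm above the table) when out and 17 mm above the deck when in and let go
- lamp_key (a joint): how far the lamp supply's key stem is pressed straight down, m: 0 = out (off), 0.010 = fully in; counts as on from 0.007. The stem gives way at about 3 N and stays where it is left (it does not come back up). The cap sits on a spring (1.5 N per mm, 10 mm of give, then a hard stop), so it sinks about 2 mm before the stem moves, and after the stem is fully in (about 12 mm of cap movement) the force grows by 1.5 N per mm: 6 N means fully in, and over 25 N is a thump
- stage_unit: stage controller: a loose grey desk case 110 mm (its x) by 90 mm (its y), flat deck 55 mm above the table, 0.6 to 1.2 kg, on rubber feet; all four cases and keys are alike, this one is known by a short joystick (steel stick with a 20 mm black ball, 38 mm tall, fixed) on the deck, centred 30 mm to +x of the origin. Origin: centre of the underside; z up. Its round key is 28 mm to -x of the origin.
- stage_key_top (a point): centre of the flat top of the stage controller's key cap (moves with it): a round white disc 30 mm across and 6 mm thick on an upright stem; its top is 27 mm above the deck (82 mm above the table) when out and 17 mm above the deck when in and let go
- stage_key (a joint): how far the stage controller's key stem is pressed straight down, m: 0 = out (off), 0.010 = fully in; counts as on from 0.007. The stem gives way at about 3 N and stays where it is left (it does not come back up). The cap sits on a spring (1.5 N per mm, 10 mm of give, then a hard stop), so it sinks about 2 mm before the stem moves, and after the stem is fully in (about 12 mm of cap movement) the force grows by 1.5 N per mm: 6 N means fully in, and over 25 N is a thump
- camera_unit: camera unit: a loose grey desk case 110 mm (its x) by 90 mm (its y), flat deck 55 mm above the table, 0.6 to 1.2 kg, on rubber feet; all four cases and keys are alike, this one is known by a dark upward-looking camera lens barrel (one cylinder 44 mm across, 27 mm tall, glass on top) on the deck, centred 30 mm to +x of the origin. Origin: centre of the underside; z up. Its round key is 28 mm to -x of the origin.
- camera_key_top (a point): centre of the flat top of the camera unit's key cap (moves with it): a round white disc 30 mm across and 6 mm thick on an upright stem; its top is 27 mm above the deck (82 mm above the table) when out and 17 mm above the deck when in and let go
- camera_key (a joint): how far the camera unit's key stem is pressed straight down, m: 0 = out (off), 0.010 = fully in; counts as on from 0.007. The stem gives way at about 3 N and stays where it is left (it does not come back up). The cap sits on a spring (1.5 N per mm, 10 mm of give, then a hard stop), so it sinks about 2 mm before the stem moves, and after the stem is fully in (about 12 mm of cap movement) the force grows by 1.5 N per mm: 6 N means fully in, and over 25 N is a thump
- heater_unit: heater unit: a loose grey desk case 110 mm (its x) by 90 mm (its y), flat deck 55 mm above the table, 0.6 to 1.2 kg, on rubber feet; all four cases and keys are alike, this one is known by two thin steel hose nozzles side by side (44 mm apart, 26 mm tall) on the deck, centred 30 mm to +x of the origin. Origin: centre of the underside; z up. Its round key is 28 mm to -x of the origin.
- heater_key_top (a point): centre of the flat top of the heater unit's key cap (moves with it): a round white disc 30 mm across and 6 mm thick on an upright stem; its top is 27 mm above the deck (82 mm above the table) when out and 17 mm above the deck when in and let go
- heater_key (a joint): how far the heater unit's key stem is pressed straight down, m: 0 = out (off), 0.010 = fully in; counts as on from 0.007. The stem gives way at about 3 N and stays where it is left (it does not come back up). The cap sits on a spring (1.5 N per mm, 10 mm of give, then a hard stop), so it sinks about 2 mm before the stem moves, and after the stem is fully in (about 12 mm of cap movement) the force grows by 1.5 N per mm: 6 N means fully in, and over 25 N is a thump
- objective: bystander, loose: objective lens standing on its own, steel, 30 mm across, 52 mm tall. Origin: centre of the underside
- oil_bottle: bystander, loose: small amber bottle with black cap, 28 mm across, 65 mm tall. Origin: centre of the underside
- petri_dish: bystander, loose: closed clear dish, 60 mm across, 15 mm tall. Origin: centre of the underside
- slide_box: bystander, loose: white box, 87 x 62 x 30 mm. Origin: centre of the underside
- well_plate: bystander, loose: white plate with 24 blue wells, 85 x 127 x 20 mm. Origin: centre of the underside
- mouse: bystander, loose: black computer mouse, 108 x 60 x 30 mm. Origin: centre of the underside
- pen: bystander, loose: blue pen lying flat, 140 mm long, 9 mm thick. Origin: centre of the underside

How it is judged:
On the way, in this order (a step that is already met when the one before it is completed fails the run):
1. the lamp supply's key is pressed in and stays in (value of joint lamp_key above 0.007 m), for 0.2 s.
2. the stage controller's key is pressed in and stays in (value of joint stage_key above 0.007 m), for 0.2 s.
3. the camera unit's key is pressed in and stays in (value of joint camera_key above 0.007 m), for 0.2 s.
At the end, for the whole second after the job is handed in: the keys of the lamp supply, the stage controller and the camera unit are each in by at least 7 of 10 mm, the heater unit's key is still out (under 3 mm); all four cases stand flat, at rest and within 20 mm of where they began, and every bystander is within 20 mm of where it began (value of joint each of lamp_key, stage_key, camera_key above 0.007 m and value of joint heater_key below 0.003 m and distance of each of lamp_supply, stage_unit, camera_unit, heater_unit, objective, oil_bottle, petri_dish, slide_box, well_plate, mouse, pen from where it was at the start of the episode below 0.02 m and linear speed of each of lamp_supply, stage_unit, camera_unit, heater_unit below 0.02 m/s and angle between each of lamp_supply, stage_unit, camera_unit, heater_unit's own z axis and vertical below 0.05 rad); the robot touches nothing.
It fails at once if a key goes in (over 3 mm) before the key that comes before it in the order is in, or the heater unit's key is pressed (over 3 mm) ((value of joint stage_key above 0.003 m and value of joint lamp_key below 0.007 m) or (value of joint camera_key above 0.003 m and value of joint stage_key below 0.007 m) or value of joint heater_key above 0.003 m).
It fails at once if a case or its key is pushed by the robot with more than 25 N (contact force between any of the fingers, the arm and lamp_supply above 25 N or contact force between any of the fingers, the arm and stage_unit above 25 N or contact force between any of the fingers, the arm and camera_unit above 25 N or contact force between any of the fingers, the arm and heater_unit above 25 N).
It fails at once if a case is shoved more than 20 mm or carried off (distance of any of lamp_supply, stage_unit, camera_unit, heater_unit from where it was at the start of the episode above 0.02 m).
It fails at once if a case is lifted more than 6 mm or tipped by more than 0.15 rad (height (world z) of any of lamp_supply, stage_unit, camera_unit, heater_unit above 0.006 m or angle between any of lamp_supply, stage_unit, camera_unit, heater_unit's own z axis and vertical above 0.15 rad).
It fails at once if a bystander is moved more than 20 mm (distance of any of objective, oil_bottle, petri_dish, slide_box, well_plate, mouse, pen from where it was at the start of the episode above 0.02 m).
It also fails if it takes over 54 s, if anything falls off the work surface, if the arm or the gripper's body presses on something with over 40 N, if the wrist force passes 120 N, or if a joint passes its speed limit or range.

## Working session

There is one attempt and no reset: what is moved stays moved. The work goes in short steps, Python scripts to look and compute and a shell command to move; the robot and the scene stay as the last step left them, time stands still between calls to the robot, and variables do not carry over. Pictures are saved under pics/ and viewed, and the job is handed in when it is done.

```bash
mkdir -p pics; ls; python3 - <<'E'
from plant import manip
import cv2,numpy as np
s=manip.state(); print(s)
for n in ("scene","top"):
    f=manip.grab_frame(n); cv2.imwrite(f"pics/{n}0.png",f["image"]); np.savez(f"/tmp/{n}0.npz",**f)
    print(n,f["K"],f["xyz"],f["rotation"],[k for k in f])
E
```

```text
pics
{'time': 0.0, 'joint_pos': array([ 1.18999359e+00,  5.33471488e-02,  1.61430711e+00, -2.91651495e-05,
        1.47602829e+00, -1.18991009e-01]), 'joint_vel': array([-0.00019319, -0.00020959,  0.00036006, -0.00097532, -0.00033467,
        0.00011676]), 'joint_efforts': array([ 1.32181063e-03, -3.93706620e+01, -3.70165443e+01, -8.21990352e-05,
        7.04276143e-03, -2.83819773e-06]), 'tool_pos': array([0.16150695, 0.60303779, 0.1955613 ]), 'tool_rot': array([ 5.45692380e-04,  7.93355813e-01,  6.08757310e-01, -8.91263132e-04]), 'contact_force': array([-0.43867939,  0.09839113,  0.19655785]), 'ft_torque': array([-0.0024395 , -0.00139929, -0.01052771]), 'gripper_width': 1.0010132043046596}
scene [[376.82084024   0.         258.02874497]
 [  0.         376.82084024 189.80108151]
 [  0.           0.           1.        ]] [1.19012144 0.47142407 0.98583428] [0.41660863 0.15640343 0.32654977 0.83387077] ['image', 'z_map', 'K', 'xyz', 'rotation']
top [[358.03654134   0.         253.56751771]
 [  0.         358.03654134 192.52606229]
 [  0.           0.           1.        ]] [ 0.33860573 -0.03051662  1.18517163] [ 0.71197346  0.06423677 -0.06668657 -0.69607494] ['image', 'z_map', 'K', 'xyz', 'rotation']
```

View pics/top0.png

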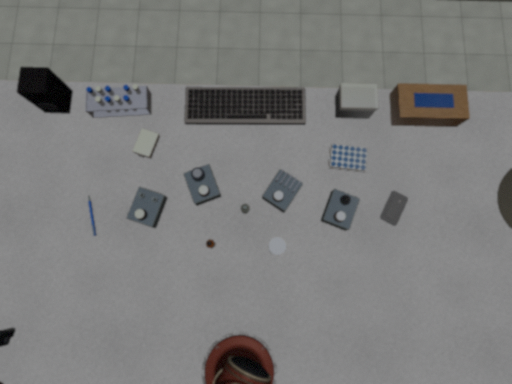

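View pics/scene0.png

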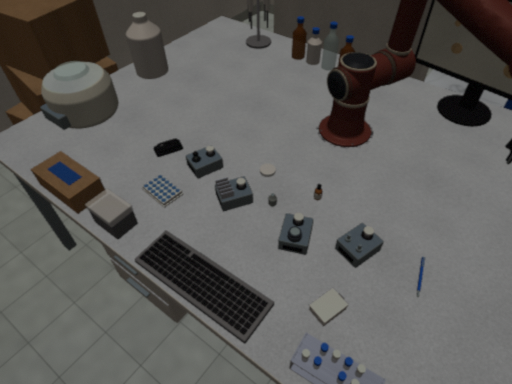

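The top view shows four cases near pixels (147,207), (202,184), (282,190) and (341,208). I'll zoom in to identify them and measure the caps.

```bash
cat > h.py <<'E'
import numpy as np,cv2
from scipy.spatial.transform import Rotation as R
def rot(q): return R.from_quat([q[1],q[2],q[3],q[0]])
def ray(f,u,v):
    K=f["K"]; d=np.array([(u-K[0,2])/K[0,0],-(v-K[1,2])/K[1,1],-1.])
    return np.array(f["xyz"]),rot(f["rotation"]).apply(d)
def onz(f,u,v,z):
    o,d=ray(f,u,v); return o+d*(z-o[2])/d[2]
def proj(f,p):
    q=rot(f["rotation"]).inv().apply(np.array(p)-f["xyz"]); K=f["K"]
    return K[0,0]*q[0]/-q[2]+K[0,2], K[1,1]*-q[1]/-q[2]+K[1,2]
E
python3 - <<'E'
from h import *
t=np.load("/tmp/top0.npz"); s=np.load("/tmp/scene0.npz")
a=t["image"][150:250,110:400]; cv2.imwrite("pics/topz.png",cv2.resize(a,None,fx=2.7,fy=2.7,interpolation=cv2.INTER_CUBIC))
a=s["image"][130:280,140:400]; cv2.imwrite("pics/scz.png",cv2.resize(a,None,fx=3,fy=3,interpolation=cv2.INTER_CUBIC))
for nm,f,box in (("top",t,(150,250,120,380)),("scene",s,(130,280,170,400))):
    g=f["image"].astype(int); r0,r1,c0,c1=box
    m=((g.min(2)>150)).astype(np.uint8)
    print(nm,np.median(g[r0:r1,c0:c1].reshape(-1,3),0), g[r0:r1,c0:c1].max())
    for (u,v) in ([(140,213),(203,190),(278,195),(340,216)] if nm=="top" else [(368,232),(298,219),(241,183),(210,152)]):
        print(u,v,g[v,u],t["z_map"][v,u] if nm=="top" else s["z_map"][v,u], onz(f,u,v,.082).round(3))
E
```

```text
top [134. 133. 133.] 156
140 213 [144 150 146] 1.1064504 [0.473 0.318 0.082]
203 190 [149 151 147] 1.1226572 [0.55  0.127 0.082]
278 195 [155 150 147] 1.1211765 [ 0.539 -0.109  0.082]
340 216 [155 151 147] 1.1074004 [ 0.478 -0.302  0.082]
scene [119. 119. 119.] 134
368 232 [123 132 132] 1.1041405 [0.479 0.325 0.082]
298 219 [115 124 125] 1.1420888 [0.561 0.134 0.082]
241 183 [111 120 122] 1.2448225 [ 0.547 -0.1    0.082]
210 152 [49 51 52] 1.3714155 [ 0.493 -0.285  0.082]
```

View pics/topz.png

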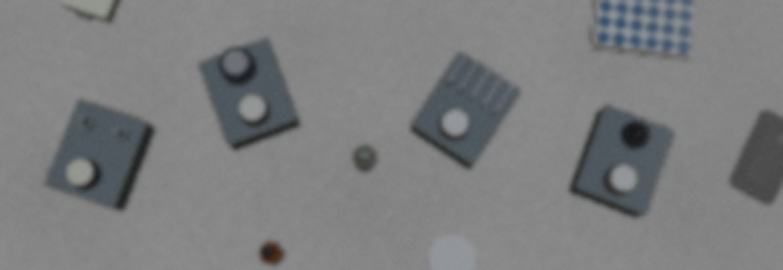

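View pics/scz.png

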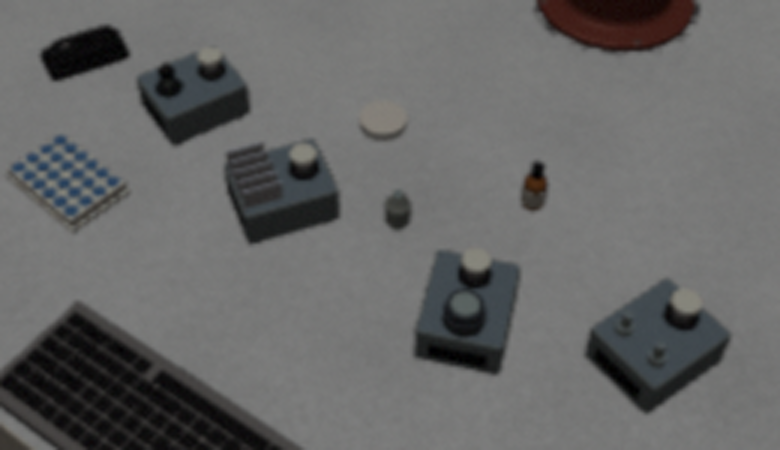

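From left to right in the top view the cases are:
- **Heater:** nozzles, key at about (140,213)
- **Camera:** barrel, key at about (203,190)
- **Lamp:** fins, key at about (278,195)
- **Stage:** joystick, key at about (340,216)

Next I'll segment the caps in both views and triangulate.

```bash
python3 - <<'E'
from h import *
t=np.load("/tmp/top0.npz"); s=np.load("/tmp/scene0.npz")
def cap(f,u,v,w=9):
    g=f["image"].astype(float).sum(2); 
    g=cv2.GaussianBlur(g,(3,3),0)
    win=g[v-w:v+w+1,u-w:u+w+1]; hi=win[w-1:w+2,w-1:w+2].mean(); lo=np.percentile(win,20)
    m=(win>(hi+lo)/2).astype(np.uint8)
    n,l,st,c=cv2.connectedComponentsWithStats(m); k=l[w,w]
    return c[k]+[u-w,v-w],st[k]
T=dict(heater=(140,213),camera=(203,190),lamp=(278,195),stage=(340,216))
S=dict(heater=(368,231),camera=(298,218),lamp=(241,183),stage=(210,150))
for k in T:
    a,sa=cap(t,*T[k]); b,sb=cap(s,*S[k],w=7)
    pa=onz(t,*a,.082); pb=onz(s,*b,.080)
    o1,d1=ray(t,*a);o2,d2=ray(s,*b)
    A=np.stack([d1,-d2],1); x=np.linalg.lstsq(A,o2-o1,rcond=None)[0]; p,q=o1+d1*x[0],o2+d2*x[1]
    print(k,a.round(1),sa[2:],b.round(1),sb[2:],"top",pa.round(4),"scene",pb.round(4),"tri",((p+q)/2).round(4),"gap",np.linalg.norm(p-q).round(4))
E
```

```text
heater [138.7 213.2] [ 9  9 66] [369.7 228.4] [ 13  10 116] top [0.4724 0.3219 0.082 ] scene [0.4623 0.3227 0.08  ] tri [0.4706 0.3221 0.0884] gap 0.0047
camera [202.9 189.1] [ 9  9 65] [298.5 214.5] [ 15  10 115] top [0.5528 0.1272 0.082 ] scene [0.5439 0.1247 0.08  ] tri [0.5508 0.1272 0.089 ] gap 0.0022
lamp [278.2 194.8] [ 9  9 63] [241.3 179.5] [ 15  10 116] top [ 0.5402 -0.1093  0.082 ] scene [ 0.5318 -0.1104  0.08  ] tri [ 0.5381 -0.1073  0.0876] gap 0.0038
stage [340.9 215.2] [ 9  9 67] [210.3 146.7] [ 15  11 123] top [ 0.4803 -0.3045  0.082 ] scene [ 0.4696 -0.3057  0.08  ] tri [ 0.4779 -0.3004  0.0893] gap 0.0052
```

The sizes match (30 mm is about 9 px in the top view), and both views agree to within about 1 cm. I'll trust the top view, go above the lamp with the gripper shut, and refine there with the wrist camera.

```bash
cat > go.py <<'E'
import sys
from plant import manip
from h import *
s=manip.state(); tg=np.array([float(a) for a in sys.argv[1:4]])
Rt=rot(s["tool_rot"]); print("pos",s["tool_pos"].round(4),"t",s["time"],"dtool",Rt.inv().apply(tg-s["tool_pos"]).round(4)); print("axes",Rt.as_matrix().round(4).tolist())
E
python3 go.py 0.540 -0.109 0.15
```

```text
pos [0.1615 0.6031 0.1957] t 0.1 dtool [-0.5898  0.5499  0.0467]
axes [[0.2588, 0.9659, -0.0007], [0.9659, -0.2588, -0.0017], [-0.0019, -0.0002, -1.0]]
```

```bash
python3 -m handwheel '[{"dx":-0.04,"dy":0.037},{"dx":-0.08,"dy":0.075},{"dx":-0.12,"dy":0.112},{"dx":-0.16,"dy":0.15},{"dx":-0.2,"dy":0.187}]' 255; python3 -m handwheel '[{"dx":-0.04,"dy":0.037},{"dx":-0.08,"dy":0.075},{"dx":-0.12,"dy":0.112},{"dx":-0.16,"dy":0.15},{"dx":-0.2,"dy":0.187}]'; python3 go.py 0.540 -0.109 0.15
```

```text
pos [0.1615 0.6031 0.1957] t 0.1 dtool [-0.5898  0.5499  0.0467]
axes [[0.2588, 0.9659, -0.0007], [0.9659, -0.2588, -0.0017], [-0.0019, -0.0002, -1.0]]invalid input at $[0]: expected keys dx, dy, dz, ax, ay, az
invalid input at $[0]: expected keys dx, dy, dz, ax, ay, az
```

All six keys are needed.

```bash
python3 -m handwheel '[{"dx":-0.04,"dy":0.037,"dz":0,"ax":0,"ay":0,"az":0},{"dx":-0.08,"dy":0.075,"dz":0,"ax":0,"ay":0,"az":0},{"dx":-0.12,"dy":0.112,"dz":0,"ax":0,"ay":0,"az":0},{"dx":-0.16,"dy":0.15,"dz":0,"ax":0,"ay":0,"az":0},{"dx":-0.2,"dy":0.187,"dz":0,"ax":0,"ay":0,"az":0}]' 255; python3 go.py 0.540 -0.109 0.15
```

```text
time: 0.72
tool_pos: [0.2909, 0.3604, 0.1963]
tool_rot: [0.0, 0.793, 0.609, -0.0]
contact_force: [0.6, 0.0, -0.3]
gripper_width: -0.0
pos [0.2909 0.3604 0.1963] t 0.725 dtool [-0.389   0.3619  0.0465]
axes [[0.2584, 0.966, -0.0002], [0.966, -0.2584, -0.0004], [-0.0004, -0.0, -1.0]]
```

```bash
python3 -m handwheel '[{"dx":-0.04,"dy":0.037,"dz":0,"ax":0,"ay":0,"az":0},{"dx":-0.08,"dy":0.075,"dz":0,"ax":0,"ay":0,"az":0},{"dx":-0.12,"dy":0.112,"dz":0,"ax":0,"ay":0,"az":0},{"dx":-0.16,"dy":0.15,"dz":0,"ax":0,"ay":0,"az":0},{"dx":-0.2,"dy":0.187,"dz":0,"ax":0,"ay":0,"az":0}]'; python3 -m handwheel '[{"dx":-0.04,"dy":0.036,"dz":0,"ax":0,"ay":0,"az":0},{"dx":-0.08,"dy":0.072,"dz":0,"ax":0,"ay":0,"az":0},{"dx":-0.12,"dy":0.11,"dz":0,"ax":0,"ay":0,"az":0}]'; python3 go.py 0.540 -0.109 0.15
python3 - <<'E'
from plant import manip
from h import *
for n in ("wrist","top"):
    f=manip.grab_frame(n); np.savez(f"/tmp/{n}1.npz",**f); cv2.imwrite(f"pics/{n}1.png",f["image"])
    print(f["xyz"],proj(f,[.54,-.109,.082]))
E
```

```text
time: 1.35
tool_pos: [0.4198, 0.1188, 0.1965]
tool_rot: [-0.0, 0.793, 0.609, 0.0]
contact_force: [0.8, -0.3, 0.3]
gripper_width: -0.001
time: 1.72
tool_pos: [0.495, -0.0255, 0.1964]
tool_rot: [-0.0, 0.793, 0.609, 0.0]
contact_force: [1.2, -0.0, 0.8]
gripper_width: 0.001
pos [ 0.495  -0.0255  0.1964] t 1.725 dtool [-0.0689  0.0651  0.0464]
axes [[0.2592, 0.9658, -0.0002], [0.9658, -0.2592, 0.0003], [0.0003, -0.0003, -1.0]]
[ 0.41565687 -0.00474166  0.37412061] (np.float64(196.2956420878339), np.float64(236.36434758544416))
[ 0.33860573 -0.03051662  1.18517163] (np.float64(278.087516599712), np.float64(194.82898446896482))
```

View pics/wrist1.png

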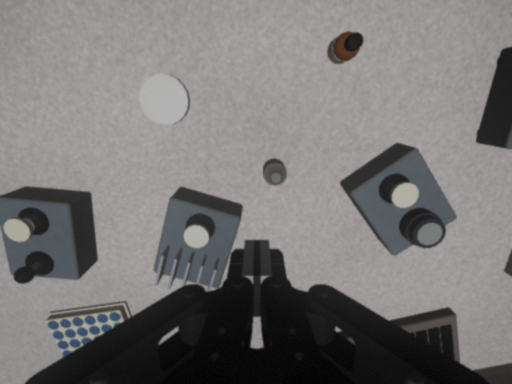

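The wrist view shows lamp, stage and camera caps at about (196,236), (19,230) and (405,194). The projected lamp point (196.3, 236.4) falls right on its cap, so I'll measure all three here.

```bash
python3 - <<'E'
from h import *
f=np.load("/tmp/wrist1.npz"); g=f["image"].astype(int).min(2)
for k,(u,v) in dict(lamp=(196,236),stage=(17,230),camera=(405,194)).items():
    m=np.zeros_like(g,np.uint8); 
    x0=max(0,u-17); sub=g[v-17:v+18,x0:u+18]; th=(np.median(g[v-2:v+3,u-2:u+3])+70)/2
    n,l,st,c=cv2.connectedComponentsWithStats((sub>th).astype(np.uint8)); kk=l[17,u-x0]
    cc=c[kk]+[x0,v-17]; print(k,cc.round(1),st[kk][2:],onz(f,*cc,.082).round(4), f["z_map"][v,u])
E
```

```text
lamp [195.6 236.3] [ 26  23 457] [ 0.5398 -0.1098  0.082 ] 0.32413936
stage [ 16.1 230. ] [ 27  23 480] [ 0.4792 -0.304   0.082 ] 0.32144207
camera [405.1 195. ] [ 27  25 539] [0.5518 0.127  0.082 ] 0.30764553
```

The views agree to about 1 mm. Moving over the lamp key and down to 13 mm above the cap.

```bash
python3 -m handwheel '[{"dx":-0.035,"dy":0.033,"dz":0.02,"ax":0,"ay":0,"az":0},{"dx":-0.0695,"dy":0.0655,"dz":0.045,"ax":0,"ay":0,"az":0},{"dx":-0.0695,"dy":0.0655,"dz":0.08,"ax":0,"ay":0,"az":0},{"dx":-0.0695,"dy":0.0655,"dz":0.1,"ax":0,"ay":0,"az":0},{"dx":-0.0695,"dy":0.0655,"dz":0.1,"ax":0,"ay":0,"az":0}]'; python3 go.py 0.5398 -0.1098 0.08
python3 - <<'E'
from plant import manip
from h import *
f=manip.grab_frame("wrist"); cv2.imwrite(f"pics/w2.png",f["image"])
print(proj(f,[.5398,-.1098,.082]))
E
```

```text
time: 2.45
tool_pos: [0.5382, -0.1067, 0.0947]
tool_rot: [-0.002, 0.793, 0.609, -0.001]
contact_force: [-0.1, 1.0, -0.2]
gripper_width: -0.001
pos [ 0.5382 -0.1067  0.0947] t 2.45 dtool [-0.0026  0.0024  0.0147]
axes [[0.258, 0.9661, -0.0041], [0.9662, -0.2579, 0.0015], [0.0004, -0.0044, -1.0]]
(np.float64(253.0692607701566), np.float64(222.19822522236223))
```

View pics/w2.png

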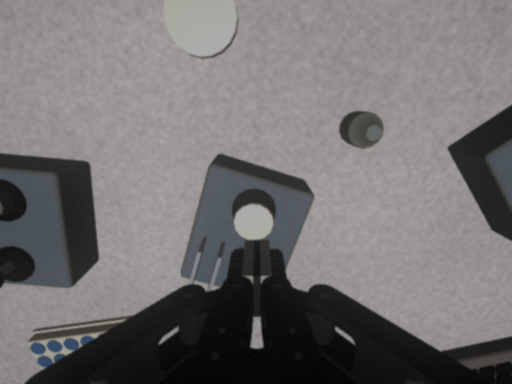

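The fingertip is above the cap at (253,222). Descending in small steps and watching the force.

```bash
python3 -m handwheel '[{"dx":-0.001,"dy":0.001,"dz":0.004,"ax":0,"ay":0,"az":0},{"dx":-0.002,"dy":0.001,"dz":0.008,"ax":0,"ay":0,"az":0},{"dx":-0.002,"dy":0.001,"dz":0.012,"ax":0,"ay":0,"az":0},{"dx":-0.002,"dy":0.001,"dz":0.016,"ax":0,"ay":0,"az":0},{"dx":-0.002,"dy":0.001,"dz":0.016,"ax":0,"ay":0,"az":0}]'; python3 go.py 0.5398 -0.1098 0.069
```

```text
time: 3.12
tool_pos: [0.54, -0.11, 0.0802]
tool_rot: [-0.0, 0.793, 0.609, -0.0]
contact_force: [-0.0, -1.1, -0.0]
gripper_width: -0.001
pos [ 0.54   -0.11    0.0802] t 3.125 dtool [ 0.0002 -0.0003  0.0112]
axes [[0.2589, 0.9659, -0.001], [0.9659, -0.2589, 0.0003], [0.0001, -0.001, -1.0]]
```

```bash
python3 -m handwheel '[{"dx":0,"dy":0,"dz":0.002,"ax":0,"ay":0,"az":0},{"dx":0,"dy":0,"dz":0.004,"ax":0,"ay":0,"az":0},{"dx":0,"dy":0,"dz":0.005,"ax":0,"ay":0,"az":0},{"dx":0,"dy":0,"dz":0.005,"ax":0,"ay":0,"az":0}]'
```

```text
time: 3.62
tool_pos: [0.5403, -0.1101, 0.0757]
tool_rot: [-0.0, 0.793, 0.609, -0.0]
contact_force: [-0.1, -0.9, -0.7]
gripper_width: -0.002
```

A 6 mm overlap should already give about 3 N, but none is reading. Checking with the camera before going on.

```bash
python3 - <<'E'
from plant import manip
from h import *
for n in ("wrist","top","scene"):
    f=manip.grab_frame(n); np.savez(f"/tmp/{n}3.npz",**f)
    u,v=map(int,proj(f,[.5398,-.1098,.078])); print(n,u,v)
    a=f["image"][max(0,v-60):v+60,max(0,u-65):u+65]; cv2.imwrite(f"pics/{n}3.png",cv2.resize(a,None,fx=4,fy=4,interpolation=cv2.INTER_CUBIC))
print(manip.state()["contact_force"])
E
```

```text
wrist 256 227
top 278 195
scene 239 181
[-0.0014491  -0.45771406  0.37652799]
```

View pics/wrist3.png

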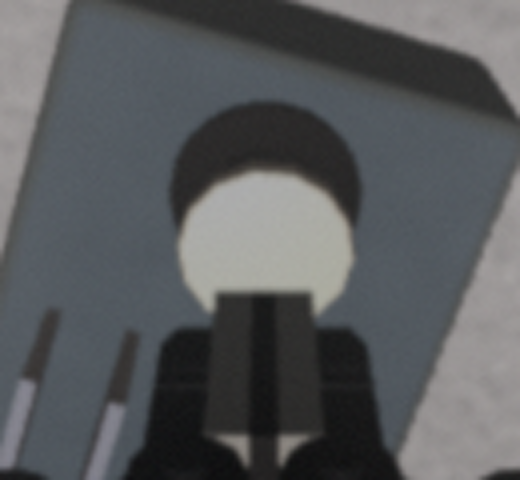

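View pics/scene3.png

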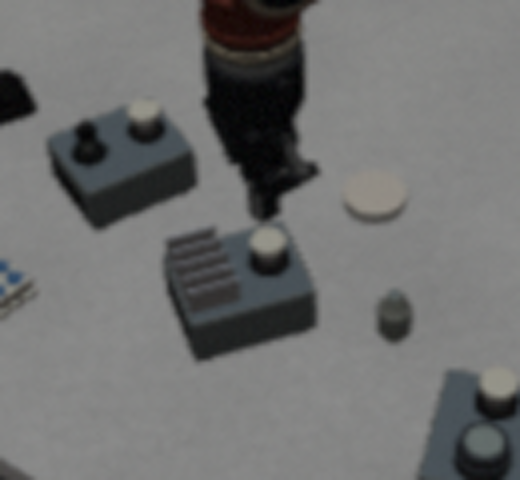

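```bash
python3 - <<'E'
from h import *
from plant import manip
s=manip.state(); p=s["tool_pos"]; print(p)
f=np.load("/tmp/wrist3.npz"); g=np.load("/tmp/scene3.npz")
print("TCP in wrist",proj(f,p),"scene",proj(g,p))
for dz in (.0,.01,.02,.03): print(dz,np.round(proj(f,p+[0,0,dz]),1),np.round(proj(g,p+[0,0,dz]),1))
def pt(f,u,v):
    o,d=ray(f,u,v); return o+d*f["z_map"][v,u]
for v in range(222,276,4): print(v,[pt(f,u,v).round(4).tolist() for u in (250,262)])
print("cap",pt(f,256,222))
for v in range(160,190,2): print(v,pt(g,238,v).round(3))
E
```

```text
[ 0.54049081 -0.11014978  0.07592137]
TCP in wrist (np.float64(256.7033886616026), np.float64(226.8589138746906)) scene (np.float64(239.79287264376939), np.float64(181.85188947093934))
0.0 [256.7 226.9] [239.8 181.9]
0.01 [256.7 233.3] [239.7 179.8]
0.02 [256.8 240.5] [239.5 177.7]
0.03 [256.8 248.4] [239.4 175.5]
222 [[0.5329, -0.1127, 0.0827], [0.5351, -0.1051, 0.0825]]
226 [[0.5357, -0.1135, 0.0827], [0.5379, -0.1058, 0.0825]]
230 [[0.5388, -0.1143, 0.0821], [0.5406, -0.1065, 0.0827]]
234 [[0.5414, -0.1151, 0.0825], [0.5431, -0.1072, 0.0833]]
238 [[0.5439, -0.1157, 0.0833], [0.5457, -0.1079, 0.0839]]
242 [[0.5294, -0.111, 0.1177], [0.5305, -0.1047, 0.1188]]
246 [[0.5294, -0.1109, 0.1222], [0.5311, -0.1049, 0.122]]
250 [[0.5291, -0.1107, 0.127], [0.5306, -0.1049, 0.1271]]
254 [[0.5294, -0.1107, 0.1304], [0.5303, -0.1049, 0.1315]]
258 [[0.5296, -0.1107, 0.1339], [0.5305, -0.105, 0.1349]]
262 [[0.5299, -0.1107, 0.1369], [0.5307, -0.1051, 0.1381]]
266 [[0.5297, -0.1106, 0.1408], [0.5304, -0.1051, 0.1419]]
270 [[0.5296, -0.1105, 0.1442], [0.5314, -0.1054, 0.1435]]
274 [[0.5294, -0.1104, 0.1475], [0.5318, -0.1056, 0.1459]]
cap [ 0.53394092 -0.10889129  0.08272651]
160 [ 0.558 -0.096  0.196]
162 [ 0.557 -0.097  0.187]
164 [ 0.557 -0.098  0.177]
166 [ 0.553 -0.102  0.164]
168 [ 0.551 -0.104  0.152]
170 [ 0.548 -0.107  0.139]
172 [ 0.551 -0.106  0.133]
174 [ 0.547 -0.109  0.119]
176 [ 0.472 -0.179  0.006]
178 [ 0.517 -0.138  0.058]
180 [ 0.544 -0.114  0.086]
182 [ 0.552 -0.108  0.086]
184 [ 0.54  -0.119  0.059]
186 [ 0.545 -0.115  0.056]
188 [ 0.554 -0.108  0.058]
```

Both cameras put the real finger end at about z = 0.117, roughly 40 mm above the reported TCP. So the reported z doesn't match the fingertip, and contact should come at a reported z of about 0.041. I'll descend on the camera-measured gap and watch the force.

```bash
python3 -m handwheel '[{"dx":0,"dy":0,"dz":0.006,"ax":0,"ay":0,"az":0},{"dx":0,"dy":0,"dz":0.012,"ax":0,"ay":0,"az":0},{"dx":0,"dy":0,"dz":0.018,"ax":0,"ay":0,"az":0},{"dx":0,"dy":0,"dz":0.024,"ax":0,"ay":0,"az":0},{"dx":0,"dy":0,"dz":0.024,"ax":0,"ay":0,"az":0}]'
python3 - <<'E'
from plant import manip
from h import *
for n in ("wrist","scene"):
    f=manip.grab_frame(n); np.savez(f"/tmp/{n}4.npz",**f)
    u,v=map(int,proj(f,[.5398,-.1098,.078])); print(n,u,v)
    a=f["image"][max(0,v-60):v+60,max(0,u-65):u+65]; cv2.imwrite(f"pics/{n}4.png",cv2.resize(a,None,fx=4,fy=4,interpolation=cv2.INTER_CUBIC))
f=np.load("/tmp/wrist4.npz")
def pt(f,u,v):
    o,d=ray(f,u,v); return o+d*f["z_map"][v,u]
for v in range(216,260,3): print(v,[pt(f,u,v).round(4).tolist() for u in (250,262)])
print(manip.state()["tool_pos"])
E
```

```text
time: 4.4
tool_pos: [0.5398, -0.1099, 0.0509]
tool_rot: [-0.001, 0.793, 0.609, -0.0]
contact_force: [0.3, -0.5, -0.3]
gripper_width: 0.006
wrist 257 245
scene 239 181
216 [[0.5283, -0.1114, 0.0579], [0.5306, -0.1039, 0.0573]]
219 [[0.5307, -0.1121, 0.0571], [0.5315, -0.1042, 0.0601]]
222 [[0.5304, -0.1119, 0.0628], [0.5314, -0.1043, 0.0649]]
225 [[0.5253, -0.1101, 0.0792], [0.5263, -0.1032, 0.081]]
228 [[0.5257, -0.1102, 0.0824], [0.5277, -0.1036, 0.0819]]
231 [[0.5275, -0.1107, 0.0824], [0.5296, -0.1041, 0.0818]]
234 [[0.5291, -0.1111, 0.0828], [0.531, -0.1045, 0.0826]]
237 [[0.5308, -0.1116, 0.0832], [0.5336, -0.1052, 0.0812]]
240 [[0.5291, -0.1109, 0.0904], [0.5311, -0.1047, 0.0897]]
243 [[0.529, -0.1108, 0.0939], [0.5309, -0.1047, 0.0935]]
246 [[0.5289, -0.1107, 0.0975], [0.5305, -0.1047, 0.0976]]
249 [[0.5293, -0.1108, 0.1], [0.5304, -0.1047, 0.1009]]
252 [[0.5288, -0.1106, 0.1039], [0.53, -0.1047, 0.1046]]
255 [[0.5289, -0.1105, 0.1067], [0.5303, -0.1048, 0.1069]]
258 [[0.5289, -0.1105, 0.1096], [0.5303, -0.1049, 0.1097]]
[ 0.54042051 -0.11015169  0.05175629]
```

View pics/wrist4.png

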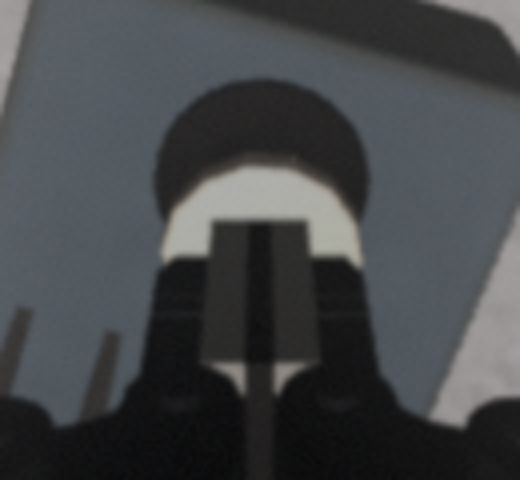

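View pics/scene4.png

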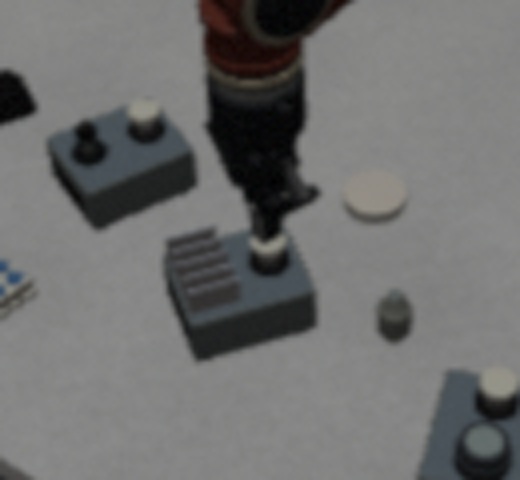

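The tip is now at about 0.089, 7 mm above the cap, and correctly centred. Continuing down.

```bash
python3 -m handwheel '[{"dx":0,"dy":0,"dz":0.002,"ax":0,"ay":0,"az":0},{"dx":0,"dy":0,"dz":0.004,"ax":0,"ay":0,"az":0},{"dx":0,"dy":0,"dz":0.006,"ax":0,"ay":0,"az":0},{"dx":0,"dy":0,"dz":0.008,"ax":0,"ay":0,"az":0},{"dx":0,"dy":0,"dz":0.008,"ax":0,"ay":0,"az":0}]'
```

```text
time: 5.12
tool_pos: [0.5406, -0.1102, 0.044]
tool_rot: [0.0, 0.793, 0.609, 0.0]
contact_force: [-0.2, -0.5, 2.5]
gripper_width: -0.003
```

```bash
python3 -m handwheel '[{"dx":0,"dy":0,"dz":0.001,"ax":0,"ay":0,"az":0},{"dx":0,"dy":0,"dz":0.002,"ax":0,"ay":0,"az":0},{"dx":0,"dy":0,"dz":0.003,"ax":0,"ay":0,"az":0},{"dx":0,"dy":0,"dz":0.003,"ax":0,"ay":0,"az":0}]'
```

```text
time: 5.62
tool_pos: [0.5405, -0.1102, 0.0408]
tool_rot: [0.0, 0.793, 0.609, 0.0]
contact_force: [0.7, 0.0, 1.8]
gripper_width: 0.006
```

Contact came at a reported z of about 0.045, and the force is holding near the stem's give-way level. Continuing to 12+ mm of travel.

```bash
python3 -m handwheel '[{"dx":0,"dy":0,"dz":0.0015,"ax":0,"ay":0,"az":0},{"dx":0,"dy":0,"dz":0.003,"ax":0,"ay":0,"az":0},{"dx":0,"dy":0,"dz":0.0045,"ax":0,"ay":0,"az":0},{"dx":0,"dy":0,"dz":0.006,"ax":0,"ay":0,"az":0},{"dx":0,"dy":0,"dz":0.006,"ax":0,"ay":0,"az":0}]'
```

```text
time: 6.25
tool_pos: [0.5406, -0.1102, 0.035]
tool_rot: [0.0, 0.793, 0.609, 0.0]
contact_force: [-0.6, -0.2, 4.5]
gripper_width: 0.0
```

```bash
python3 -m handwheel '[{"dx":0,"dy":0,"dz":0.001,"ax":0,"ay":0,"az":0},{"dx":0,"dy":0,"dz":0.002,"ax":0,"ay":0,"az":0},{"dx":0,"dy":0,"dz":0.002,"ax":0,"ay":0,"az":0}]'
```

```text
time: 6.62
tool_pos: [0.5406, -0.1102, 0.0333]
tool_rot: [0.0, 0.793, 0.609, 0.0]
contact_force: [-1.5, 0.2, 6.3]
gripper_width: 0.0
```

```bash
python3 -m handwheel '[{"dx":0,"dy":0,"dz":0.001,"ax":0,"ay":0,"az":0},{"dx":0,"dy":0,"dz":0.002,"ax":0,"ay":0,"az":0},{"dx":0,"dy":0,"dz":0.002,"ax":0,"ay":0,"az":0},{"dx":0,"dy":0,"dz":0.002,"ax":0,"ay":0,"az":0}]'
```

```text
time: 7.12
tool_pos: [0.5406, -0.1102, 0.0318]
tool_rot: [0.0, 0.793, 0.609, -0.0]
contact_force: [-2.6, 1.5, 7.9]
gripper_width: 0.001
```

At 7.9 N the key is fully in. Retracting and checking.

```bash
python3 -m handwheel '[{"dx":0,"dy":0,"dz":-0.02,"ax":0,"ay":0,"az":0},{"dx":0,"dy":0,"dz":-0.06,"ax":0,"ay":0,"az":0},{"dx":0,"dy":0,"dz":-0.11,"ax":0,"ay":0,"az":0},{"dx":0,"dy":0,"dz":-0.11,"ax":0,"ay":0,"az":0}]'
cat > look.py <<'E'
import sys
from plant import manip
from h import *
f=manip.grab_frame("wrist"); cv2.imwrite(f"pics/{sys.argv[1]}.png",f["image"]); g=f["image"].astype(int).min(2)
for k,p in dict(lamp=(.5398,-.1098,.077),stage=(.4795,-.304,.082),camera=(.552,.127,.082)).items():
    u,v=map(int,proj(f,p))
    if not(8<u<504 and 8<v<376): continue
    d=np.median(f["z_map"][v-3:v+4,u-3:u+4]); o,r=ray(f,u,v); z=(o+r*d)[2]
    c=[u,v]
    for it in range(3):
        x0,y0=max(0,int(c[0])-22),max(0,int(c[1])-22); sub=g[y0:int(c[1])+23,x0:int(c[0])+23]
        n,l,st,cs=cv2.connectedComponentsWithStats((sub>(g[v,u]+70)/2).astype(np.uint8)); kk=1+np.argmax(st[1:,4]); c=cs[kk]+[x0,y0]
    print(k,(u,v),"z",z.round(4),"centroid",c.round(1),st[kk][2:],onz(f,*c,z).round(4))
s=manip.state();print(s["tool_pos"],s["contact_force"].round(1),s["time"])
E
python3 look.py w5; python3 go.py 0.479 -0.3042 0.143
```

```text
time: 7.62
tool_pos: [0.5434, -0.1111, 0.1466]
tool_rot: [0.004, 0.793, 0.609, 0.003]
contact_force: [0.5, -0.3, -0.3]
gripper_width: 0.002
lamp (256, 190) z 0.0726 centroid [257.1 188.3] [ 31  30 715] [ 0.5396 -0.1097  0.0726]
stage (28, 183) z 0.0823 centroid [ 28.6 182.9] [ 34  31 808] [ 0.4791 -0.3038  0.0823]
[ 0.54170046 -0.11056633  0.14361139] [ 0.2  0.5 -0.9] 7.675
pos [ 0.5417 -0.1106  0.1436] t 7.675 dtool [-0.2033 -0.0105  0.0006]
axes [[0.2588, 0.9659, 0.0043], [0.9659, -0.2588, -0.0016], [-0.0004, 0.0046, -1.0]]
```

View pics/w5.png

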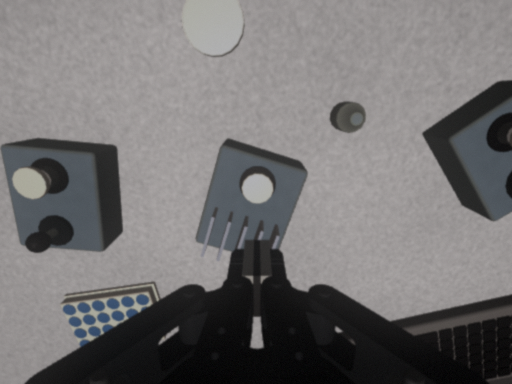

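The lamp key reads z = 0.0726, against 0.072 for fully in, and the case is unmoved. Next the stage key. The joystick is 58 mm from the key and stays below the gripper body.

```bash
python3 -m handwheel '[{"dx":-0.05,"dy":-0.003,"dz":0,"ax":0,"ay":0,"az":0},{"dx":-0.1,"dy":-0.005,"dz":0,"ax":0,"ay":0,"az":0},{"dx":-0.15,"dy":-0.007,"dz":0,"ax":0,"ay":0,"az":0},{"dx":-0.203,"dy":-0.0092,"dz":0.03,"ax":0,"ay":0,"az":0},{"dx":-0.203,"dy":-0.0092,"dz":0.07,"ax":0,"ay":0,"az":0}]'
python3 look.py w6;python3 go.py 0.479 -0.304 0.05
```

```text
time: 8.3
tool_pos: [0.4776, -0.3068, 0.0697]
tool_rot: [0.0, 0.795, 0.607, -0.0]
contact_force: [1.5, -0.2, 0.2]
gripper_width: -0.001
stage (261, 236) z 0.0825 centroid [262.6 231. ] [  45   33 1014] [ 0.4759 -0.3025  0.0825]
[ 0.47389693 -0.30208997  0.06210661] [-3.3  2.1 -3.6] 8.35
pos [ 0.4739 -0.3021  0.0621] t 8.35 dtool [-0.0006  0.0056  0.012 ]
axes [[0.2621, 0.965, -0.0094], [0.965, -0.262, 0.0079], [0.0051, -0.0111, -0.9999]]
```

View pics/w6.png

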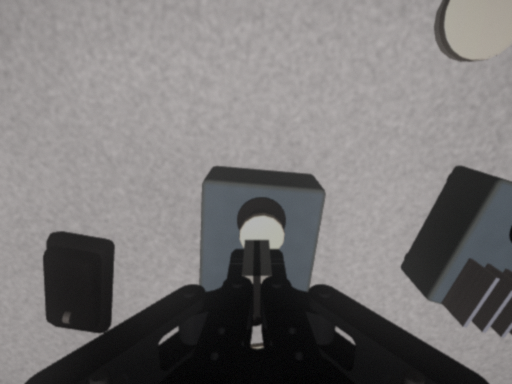

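```bash
python3 -m handwheel '[{"dx":0,"dy":0,"dz":0,"ax":0,"ay":0,"az":0},{"dx":0,"dy":0,"dz":0,"ax":0,"ay":0,"az":0},{"dx":0,"dy":0,"dz":0,"ax":0,"ay":0,"az":0}]'
python3 go.py 0.479 -0.304 0.046
```

```text
time: 8.72
tool_pos: [0.4803, -0.3041, 0.0728]
tool_rot: [0.002, 0.793, 0.609, 0.0]
contact_force: [1.0, -0.6, -0.4]
gripper_width: 0.006
pos [ 0.4803 -0.3041  0.0728] t 8.725 dtool [-0.0002 -0.0013  0.0268]
axes [[0.2578, 0.9662, 0.0024], [0.9662, -0.2578, -0.002], [-0.0013, 0.0029, -1.0]]
```

Settled over the stage key, within about 1 mm. Pressing the same way, with contact expected at a reported z of about 0.045.

```bash
python3 -m handwheel '[{"dx":0,"dy":-0.001,"dz":0.008,"ax":0,"ay":0,"az":0},{"dx":0,"dy":-0.001,"dz":0.015,"ax":0,"ay":0,"az":0},{"dx":0,"dy":-0.001,"dz":0.02,"ax":0,"ay":0,"az":0},{"dx":0,"dy":-0.001,"dz":0.024,"ax":0,"ay":0,"az":0},{"dx":0,"dy":-0.001,"dz":0.024,"ax":0,"ay":0,"az":0}]'
python3 -m handwheel '[{"dx":0,"dy":0,"dz":0.002,"ax":0,"ay":0,"az":0},{"dx":0,"dy":0,"dz":0.004,"ax":0,"ay":0,"az":0},{"dx":0,"dy":0,"dz":0.006,"ax":0,"ay":0,"az":0},{"dx":0,"dy":0,"dz":0.006,"ax":0,"ay":0,"az":0}]'
```

```text
time: 9.35
tool_pos: [0.4778, -0.3035, 0.0466]
tool_rot: [-0.0, 0.793, 0.609, -0.0]
contact_force: [-1.1, 1.1, 0.8]
gripper_width: 0.002
time: 9.85
tool_pos: [0.4782, -0.3037, 0.0408]
tool_rot: [0.0, 0.793, 0.609, 0.0]
contact_force: [0.5, 0.0, 2.0]
gripper_width: 0.001
```

```bash
python3 -m handwheel '[{"dx":0,"dy":0,"dz":0.0015,"ax":0,"ay":0,"az":0},{"dx":0,"dy":0,"dz":0.003,"ax":0,"ay":0,"az":0},{"dx":0,"dy":0,"dz":0.0045,"ax":0,"ay":0,"az":0},{"dx":0,"dy":0,"dz":0.006,"ax":0,"ay":0,"az":0},{"dx":0,"dy":0,"dz":0.006,"ax":0,"ay":0,"az":0}]'
python3 -m handwheel '[{"dx":0,"dy":0,"dz":0.001,"ax":0,"ay":0,"az":0},{"dx":0,"dy":0,"dz":0.002,"ax":0,"ay":0,"az":0},{"dx":0,"dy":0,"dz":0.002,"ax":0,"ay":0,"az":0}]'
```

```text
time: 10.48
tool_pos: [0.4781, -0.3037, 0.035]
tool_rot: [0.0, 0.793, 0.609, 0.0]
contact_force: [-0.9, 0.3, 3.0]
gripper_width: -0.001
time: 10.85
tool_pos: [0.4782, -0.3037, 0.0333]
tool_rot: [0.0, 0.793, 0.609, -0.0]
contact_force: [-2.0, 1.0, 4.8]
gripper_width: -0.002
```

```bash
python3 -m handwheel '[{"dx":0,"dy":0,"dz":0.001,"ax":0,"ay":0,"az":0},{"dx":0,"dy":0,"dz":0.002,"ax":0,"ay":0,"az":0},{"dx":0,"dy":0,"dz":0.002,"ax":0,"ay":0,"az":0},{"dx":0,"dy":0,"dz":0.002,"ax":0,"ay":0,"az":0}]'
```

```text
time: 11.35
tool_pos: [0.4782, -0.3038, 0.0318]
tool_rot: [0.0, 0.793, 0.609, -0.0]
contact_force: [-2.8, 1.2, 8.7]
gripper_width: 0.0
```

```bash
python3 -m handwheel '[{"dx":0,"dy":0,"dz":-0.02,"ax":0,"ay":0,"az":0},{"dx":0,"dy":0,"dz":-0.06,"ax":0,"ay":0,"az":0},{"dx":0,"dy":0,"dz":-0.11,"ax":0,"ay":0,"az":0},{"dx":0,"dy":0,"dz":-0.11,"ax":0,"ay":0,"az":0},{"dx":0,"dy":0,"dz":-0.11,"ax":0,"ay":0,"az":0}]'
python3 look.py w7; python3 go.py 0.552 0.127 0.143
```

```text
time: 11.98
tool_pos: [0.4777, -0.3034, 0.1406]
tool_rot: [-0.0, 0.793, 0.609, -0.0]
contact_force: [0.2, -0.7, 0.4]
gripper_width: -0.003
lamp (478, 206) z 0.0727 centroid [475.3 205. ] [ 32  29 730] [ 0.5395 -0.1098  0.0727]
stage (256, 200) z 0.0724 centroid [256.1 196.8] [ 31  30 740] [ 0.4792 -0.3041  0.0724]
[ 0.47721809 -0.30293927  0.13946365] [0.3 0.8 0.1] 12.025
pos [ 0.4772 -0.3029  0.1395] t 12.025 dtool [ 0.4346 -0.0391 -0.003 ]
axes [[0.2588, 0.9659, -0.0018], [0.9659, -0.2588, 0.0015], [0.001, -0.0021, -1.0]]
```

The stage key is in (z = 0.0724). On to the camera key.

```bash
python3 -m handwheel '[{"dx":0.05,"dy":-0.005,"dz":-0.01,"ax":0,"ay":0,"az":0},{"dx":0.1,"dy":-0.01,"dz":-0.01,"ax":0,"ay":0,"az":0},{"dx":0.15,"dy":-0.014,"dz":-0.01,"ax":0,"ay":0,"az":0},{"dx":0.2,"dy":-0.018,"dz":-0.01,"ax":0,"ay":0,"az":0},{"dx":0.25,"dy":-0.023,"dz":-0.01,"ax":0,"ay":0,"az":0}]'
python3 -m handwheel '[{"dx":0.05,"dy":-0.005,"dz":0,"ax":0,"ay":0,"az":0},{"dx":0.1,"dy":-0.01,"dz":0,"ax":0,"ay":0,"az":0},{"dx":0.15,"dy":-0.014,"dz":0,"ax":0,"ay":0,"az":0},{"dx":0.185,"dy":-0.017,"dz":0,"ax":0,"ay":0,"az":0},{"dx":0.185,"dy":-0.017,"dz":0,"ax":0,"ay":0,"az":0}]'
python3 look.py w8; python3 go.py 0.552 0.127 0.055
```

```text
time: 12.65
tool_pos: [0.5193, -0.0543, 0.1486]
tool_rot: [-0.001, 0.793, 0.609, -0.001]
contact_force: [0.4, -0.5, -0.9]
gripper_width: 0.0
time: 13.28
tool_pos: [0.5506, 0.1288, 0.1485]
tool_rot: [-0.001, 0.792, 0.61, -0.002]
contact_force: [-0.7, -0.4, 0.3]
gripper_width: -0.0
lamp (19, 242) z 0.0721 centroid [ 23.8 240.4] [ 30  26 600] [ 0.5396 -0.1095  0.0721]
camera (255, 197) z 0.0824 centroid [254.7 197.5] [ 32  30 752] [0.5515 0.1267 0.0824]
[0.55069745 0.12745227 0.14868907] [ 0.6 -1.1  0.3] 13.325
pos [0.5507 0.1275 0.1487] t 13.325 dtool [0.0001 0.0017 0.0937]
axes [[0.2569, 0.9664, -0.0037], [0.9664, -0.2569, -0.0008], [-0.0018, -0.0034, -1.0]]
```

View pics/w8.png

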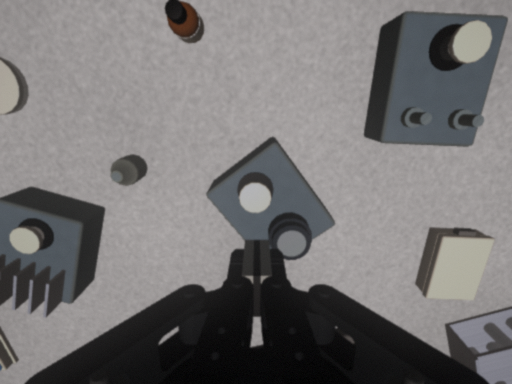

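The camera cap is centred at (255,197), with the barrel at (290,237). I'll check the knuckles clear the barrel before pressing.

```bash
python3 - <<'E'
from h import *
from plant import manip
s=manip.state(); f=manip.grab_frame("wrist"); Rt=rot(s["tool_rot"])
tip=np.array(s["tool_pos"])+[0,0,.039]
b=onz(f,290,237,.082)
print("barrel rel (tool xy)",Rt.inv().apply(b-tip).round(3))
vv,uu=np.mgrid[240:384:3,100:420:3]
P=[]
for u,v in zip(uu.ravel(),vv.ravel()):
    d=f["z_map"][v,u]
    if 0<d<.26:
        o,r=ray(f,u,v); P.append(Rt.inv().apply(o+r*d-tip))
P=np.array(P)
for h0 in range(0,70,6):
    q=P[(-P[:,2]*1000>=h0)&(-P[:,2]*1000<h0+6)]
    if len(q): print(h0,len(q),"x",q[:,0].min().round(3),q[:,0].max().round(3),"y",q[:,1].min().round(3),q[:,1].max().round(3))
E
```

```text
barrel rel (tool xy) [0.032 0.042 0.105]
0 23 x -0.012 0.011 y -0.011 -0.006
6 33 x -0.013 0.012 y -0.011 -0.006
12 40 x -0.014 0.013 y -0.011 -0.006
18 42 x -0.013 0.013 y -0.011 -0.006
24 40 x -0.013 0.013 y -0.011 -0.006
30 68 x -0.011 0.01 y -0.011 0.011
36 71 x -0.028 0.026 y -0.014 -0.005
42 200 x -0.035 0.033 y -0.013 0.012
48 426 x -0.039 0.039 y -0.013 0.013
54 295 x -0.044 0.045 y -0.015 0.011
60 357 x -0.047 0.047 y -0.017 0.012
66 552 x -0.05 0.05 y -0.017 0.01
```

The fingers stay within ±14 mm up to 30 mm above the tip. The barrel is at least 30 mm away and reaches only 14 mm above it, so it's clear. Descending.

```bash
python3 -m handwheel '[{"dx":0,"dy":0.001,"dz":0.03,"ax":0,"ay":0,"az":0},{"dx":0,"dy":0.001,"dz":0.055,"ax":0,"ay":0,"az":0},{"dx":0,"dy":0.001,"dz":0.075,"ax":0,"ay":0,"az":0},{"dx":0,"dy":0.001,"dz":0.085,"ax":0,"ay":0,"az":0},{"dx":0,"dy":0.001,"dz":0.085,"ax":0,"ay":0,"az":0}]'
python3 -m handwheel '[{"dx":0,"dy":0,"dz":0.003,"ax":0,"ay":0,"az":0},{"dx":0,"dy":0,"dz":0.006,"ax":0,"ay":0,"az":0},{"dx":0,"dy":0,"dz":0.009,"ax":0,"ay":0,"az":0},{"dx":0,"dy":0,"dz":0.012,"ax":0,"ay":0,"az":0},{"dx":0,"dy":0,"dz":0.015,"ax":0,"ay":0,"az":0}]'
```

```text
time: 14.0
tool_pos: [0.5525, 0.1263, 0.0651]
tool_rot: [-0.0, 0.794, 0.609, -0.001]
contact_force: [0.6, 0.7, -0.1]
gripper_width: -0.002
time: 14.62
tool_pos: [0.5529, 0.1267, 0.0506]
tool_rot: [0.0, 0.793, 0.609, -0.0]
contact_force: [0.5, 0.5, -0.9]
gripper_width: -0.005
```

```bash
python3 -m handwheel '[{"dx":0,"dy":0,"dz":0.002,"ax":0,"ay":0,"az":0},{"dx":0,"dy":0,"dz":0.004,"ax":0,"ay":0,"az":0},{"dx":0,"dy":0,"dz":0.006,"ax":0,"ay":0,"az":0},{"dx":0,"dy":0,"dz":0.008,"ax":0,"ay":0,"az":0},{"dx":0,"dy":0,"dz":0.008,"ax":0,"ay":0,"az":0}]'
python3 -m handwheel '[{"dx":0,"dy":0,"dz":0.0015,"ax":0,"ay":0,"az":0},{"dx":0,"dy":0,"dz":0.003,"ax":0,"ay":0,"az":0},{"dx":0,"dy":0,"dz":0.0045,"ax":0,"ay":0,"az":0},{"dx":0,"dy":0,"dz":0.006,"ax":0,"ay":0,"az":0},{"dx":0,"dy":0,"dz":0.006,"ax":0,"ay":0,"az":0}]'
```

```text
time: 15.25
tool_pos: [0.5529, 0.1267, 0.0428]
tool_rot: [-0.0, 0.793, 0.609, -0.0]
contact_force: [-1.3, -0.5, 1.9]
gripper_width: 0.004
time: 15.88
tool_pos: [0.553, 0.1267, 0.0367]
tool_rot: [0.0, 0.793, 0.609, 0.0]
contact_force: [-0.8, -0.1, 1.6]
gripper_width: 0.0
```

```bash
python3 -m handwheel '[{"dx":0,"dy":0,"dz":0.0015,"ax":0,"ay":0,"az":0},{"dx":0,"dy":0,"dz":0.0025,"ax":0,"ay":0,"az":0},{"dx":0,"dy":0,"dz":0.0025,"ax":0,"ay":0,"az":0}]'
```

```text
time: 16.25
tool_pos: [0.553, 0.1267, 0.0345]
tool_rot: [0.0, 0.793, 0.609, 0.0]
contact_force: [-2.0, 0.0, 4.2]
gripper_width: -0.001
```

```bash
python3 -m handwheel '[{"dx":0,"dy":0,"dz":0.001,"ax":0,"ay":0,"az":0},{"dx":0,"dy":0,"dz":0.002,"ax":0,"ay":0,"az":0},{"dx":0,"dy":0,"dz":0.003,"ax":0,"ay":0,"az":0},{"dx":0,"dy":0,"dz":0.003,"ax":0,"ay":0,"az":0}]'
```

```text
time: 16.75
tool_pos: [0.5531, 0.1267, 0.0321]
tool_rot: [0.0, 0.793, 0.609, -0.0]
contact_force: [-3.5, -1.3, 8.1]
gripper_width: 0.0
```

```bash
python3 -m handwheel '[{"dx":0,"dy":0,"dz":-0.02,"ax":0,"ay":0,"az":0},{"dx":0,"dy":0,"dz":-0.06,"ax":0,"ay":0,"az":0},{"dx":0,"dy":0,"dz":-0.11,"ax":0,"ay":0,"az":0},{"dx":0,"dy":0,"dz":-0.14,"ax":0,"ay":0,"az":0},{"dx":0,"dy":0,"dz":-0.14,"ax":0,"ay":0,"az":0}]'
python3 -m handwheel '[{"dx":0,"dy":0,"dz":0,"ax":0,"ay":0,"az":0},{"dx":0,"dy":0,"dz":0,"ax":0,"ay":0,"az":0},{"dx":0,"dy":0,"dz":0,"ax":0,"ay":0,"az":0}]'
python3 look.py w9
python3 - <<'E'
from plant import manip
from h import *
f=manip.grab_frame("top"); cv2.imwrite("pics/top9.png",f["image"])
t=np.load("/tmp/top0.npz"); d=cv2.absdiff(f["image"],t["image"]).max(2); cv2.imwrite("pics/diff9.png",cv2.convertScaleAbs(d,alpha=3))
g=manip.grab_frame("wrist"); 
p=np.array([.472,.322,.082]); u,v=map(int,proj(g,p)); o,r=ray(g,u,v); print("heater key",u,v,(o+r*np.median(g["z_map"][v-3:v+4,u-3:u+4]))[2])
E
```

```text
time: 17.38
tool_pos: [0.5551, 0.1269, 0.1755]
tool_rot: [0.002, 0.793, 0.609, 0.003]
contact_force: [-0.2, -0.6, -0.3]
gripper_width: -0.001
time: 17.75
tool_pos: [0.5521, 0.1266, 0.1697]
tool_rot: [-0.001, 0.793, 0.609, -0.001]
contact_force: [0.5, 0.3, -0.5]
gripper_width: 0.003
lamp (37, 232) z 0.0721 centroid [ 40.6 230.2] [ 28  25 530] [ 0.5397 -0.1096  0.0721]
camera (256, 188) z 0.0724 centroid [256.5 185.9] [ 28  27 610] [0.5516 0.1267 0.0724]
[0.55228501 0.12662458 0.17001457] [-0.1 -0.3 -0.4] 17.8
heater key 456 42 0.08294555797546443
```

View pics/w9.png

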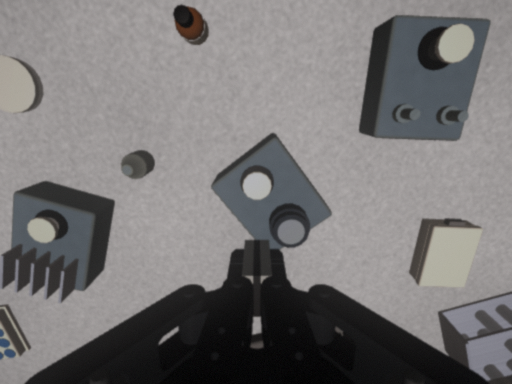

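View pics/diff9.png

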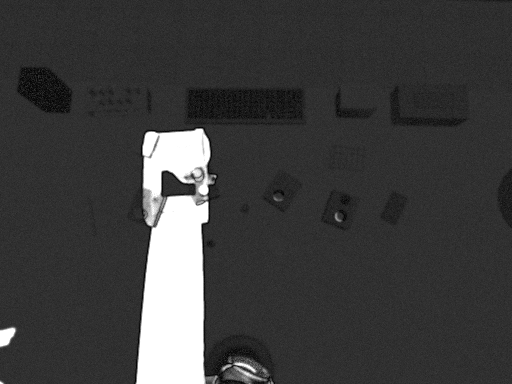

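The wrist view shows the camera key in at (256,186) and the heater key still out at (456,42), with z = 0.083. In the top-view difference image only the arm and the lamp and stage caps changed. Handing in.

```bash
python3 -c "
from plant import manip
print(manip.job_done())"
```

```text
the job is handed in; nothing more can be done
None
```

I pressed the lamp, stage and camera keys in that order with the closed fingertip and handed the job in at about 18 s of the allowed 54 s. No verdict is reported.

- **Press forces:** the last readings before retracting were 7.9, 8.7 and 8.1 N. That is above the 6 N that means fully in, and well under 25 N.
- **Keys:** the last depth checks put the three pressed caps at 72.1–72.4 mm (72 mm expected). The heater cap is still out, at 83 mm (82 mm expected).
- **Cases and bystanders:** the three pressed caps stayed within about 1 mm sideways of where they started. In the final top view only the arm and the lamp and stage caps changed, apart from the strip the arm hid around the camera case and part of the heater case. The wrist view showed those two standing normally.
- **Two checks that disagreed:**
  - The real finger end was about 40 mm above the reported TCP height, so I went by the cameras and the force reading instead.
  - The first scene-camera positions of the caps were about 1 cm off the top view, so I used the top and wrist views.

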